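# Add a freshly glued panel to the pressing pile and weight it

### The job

Lay the freshly glued panel from the cutting mat square and flush on top of the pile in the pressing tray: lower it until you feel it touch the pile before you let go, neither dropping it nor bearing down on it. Then set the iron weight on the middle of that panel, lengthwise along it, in the same gentle way: feel it touch before letting go. Leave the other things on the table where they are.

Things in the scene. Friction and masses are not known exactly. Their poses are not given: they have to be found in the camera images.
- panel_mid (a point): Centre, half-way up, of the loose glued panel: wooden board 140 x 60 x 12 mm, white card on top, about 75 g. It lies flat on the fixed grey cutting mat (210 x 150 mm, 3 mm thick), so its centre is 9 mm above the table. x along its 140 mm length, y across its 60 mm width, z up; take it across the width. A panel only 62 mm long (the offcut) lies elsewhere.
- tray: Fixed pressing tray: grey felt-lined floor 10 mm above the table, dark wooden rim 34 mm high and 8 mm thick, 190 x 120 mm outside. Origin at the centre of its underside on the table; x along the 190 mm length, z up. A pile of panels stands in its middle.
- tray_floor (a point): Centre of the tray's floor, straight under the pile's centre, 10 mm above the table. The pile is neat, centred here, its length along the tray's x, made of panels 140 x 60 x 12 mm like the new one. Its height is unknown: the top lies anywhere from 46 to 106 mm above the table, other each time. On its felt it gives about 0.1 mm per newton and does not shift.
- weight_grip (a point): Middle of the bar handle of the loose iron weight, 56 mm above its underside, over its centre. Dark block 84 x 50 mm, 26 mm high, thin rubber sole, about 0.8 kg, standing on the table; handle a round steel bar 14 mm thick, 76 mm long along x, on posts at x = -30 and +30 mm, open beneath. x along the 84 mm length, z up; take the bar across y.
- offcut: Bystander: short panel, 62 x 60 x 12 mm, lying on the table; origin at the centre of its underside.
- knife: Bystander: art knife, 130 mm long along x, 11 mm wide and 8 mm high, lying on the table; origin at its underside.
- marker: Bystander: marker pen, 127 mm long along x, 13 mm wide and 12 mm high, lying on the table; origin at its underside.
- cup: Bystander: white cup, 68 mm across, 72 mm high; origin at the centre of its underside.
- jar: Bystander: amber jar with yellow lid, 62 mm across, 68 mm high; origin at the centre of its underside.
- jar2: Bystander: black jar with yellow lid, 62 mm across, 68 mm high; origin at the centre of its underside.
- tape: Bystander: roll of tape lying flat, 84 mm across, 18 mm high; origin at the centre of its underside.
Things that resemble listed ones, but are neither listed nor needed, are in the scene too. What is shaped like the part that bears weight_grip but brown or purple is not meant.

How it is judged:
By the outcome, as a careful person would: the job done as asked, in the order asked, and still so for the second after the job is handed in, with the robot touching nothing.
It also fails if it takes over 69 s, if anything falls off the work surface, if the arm or the gripper's body presses on something with over 40 N, if the wrist force passes 120 N, or if a joint passes its speed limit or range.

### The arm

A 6-joint arm with a two-finger parallel gripper is mounted at the origin on the work surface. World frame = base frame: x ahead of the robot, y to its left, z up, the work surface at z = 0. Lengths are in m, angles in rad, forces in N, time in s.
With the tool pointing down it reaches from about 0.275 to 0.825 m from the base axis. Payload 4.9 kg.
Tool frame: the origin (TCP) lies midway between the tips of the shut fingers; the grasp point (between the pads) lies 19 mm behind it (bot.grip_depth is the distance from the TCP to the grasp point, in m); z points along the fingers, y is the line along which they close (so a half turn about z gives the same grasp; the last joint's range is limited). The gripper opens to 85 mm and grips with 20 to 120 N. Pads are 22 mm wide; open, the fingers measure 114 mm over their backs; the gripper's body (76 mm by 85 mm) begins 54 mm behind the grasp point. The pads swing forward as they close: fully open they stand 13 mm farther back than shut.
Start: joints at [1.005, 0.326, -0.193, 1.052, 0, 1.437], TCP at [0.23, 0.5, 0.231] pointing down, gripper open.
Joint ranges: [-2.65, 2.65], [-0.97, 1.79], [-1.3, 1.35], [-1.93, 2.1], [-1.47, 1.37], [-3.14, 3.14]. Speed limits (rad/s): [2.57, 2.57, 3.14, 3.14, 3.14, 3.14].

### API

Orientations are given as a unit quaternion [w, x, y, z].
In Python, from cell import bot gives the robot as it stands. Calls block until the motion is done:
- bot.move_pose(position, orientation): joint-space move of the TCP to a pose.
- bot.move_linear(position, speed=0.15, rotation=None, until_force=None): straight line of the TCP; rotation=None keeps the orientation; speed is the mean speed in m/s. With until_force (N) it stops when the force on the tool has changed by that much, and returns True; else False.
- bot.goto_joints(angles): joint-space move.
- bot.set_gripper(opening, grasp_force=None): opening from 0.0 (shut) to 1.0 (fully open); grasp_force is the grip in N (None keeps the last); returns when the fingers have stopped.
- bot.wait(seconds).
- bot.solve_ik(position, orientation): joint angles nearest the present ones, or None.
- bot.camera(name): name is "scene" or "top" or "wrist"; returns the picture (384x512x3 uint8, red, green, blue); there is no depth.
- bot.calibration(name): a dict with "mtx" (3x3 intrinsics, pixels), "k1" (the pictures are not rectified: a ray, as slopes to the right and down, at radius r is drawn at 1 + k1 r^2 times it, then the intrinsics apply), "extrinsics" (4x4, takes a point from world to camera coordinates); the wrist camera has in their place "hand_eye" (4x4, takes a point from camera to tool coordinates, whose origin is the TCP and whose axes are the flange's). Camera axes: x right, y down, z forward; pixel columns grow to the right and rows downward; lengths in m; the calibration is good to about 2 mm. A picture is of the moment at which its call begins: read the wrist's pose just before it. calibration takes no time and is no camera call.
A pose or a line that the arm cannot do raises bot.PlanningError and nothing moves.
- bot.close_job(): hands the job in; it is judged then, once.
Trained networks look in the newest picture that a camera, given by its name, has taken for a name from the list of things; names that differ only in an ending like _2 or _b are one class to them, and where a whole thing is asked for, a point or a joint stands for the part that bears it (a point fixed in the world has none). Each returns a list of dicts, best first, with "confidence" (0 to 1); they miss things now and then, are a little off and sometimes report something else, mostly with a low value. They report only what shows in the picture. A call takes as long as a camera call. They do not tell look-alikes from the thing itself.
- bot.search_frame(camera, thing): "bbox" ([left, top, width, height] in pixels, round what is visible of it).
Readings, each from a call of its own:
- bot.read_clock(): time.
- bot.read_joint_positions(): joint angles.
- bot.read_joint_vel(): joint speeds.
- bot.read_joint_efforts(): joint torques, N m.
- bot.read_position(): TCP position.
- bot.read_tool_rot(): TCP orientation.
- bot.read_ft_force(): force on the tool from outside, world axes, zero at the start.
- bot.read_moment(): the same for the moment, N m.
- bot.read_gripper_width(): opening from 0.0 (shut) to 1.0 (fully open).
- bot.read_finger_force(): force on a finger pad.
Only numpy, scipy, OpenCV 4.12 (cv2) and the standard library are available. Lean on these libraries where they do the work, as an engineer would, in place of code of your own. Each camera call takes 0.05 s, during which the arm holds its last target. There are 200 camera calls.

## Working session

There is one attempt and no reset: what is moved stays moved. The work goes in short steps, each a Python script; the robot and the scene stay as the last script left them, time stands still between calls to the robot, and variables do not carry over. Pictures are saved under pics/ and viewed, at most 13 in all, crops included, and the job is handed in when it is done.

```bash
mkdir -p pics; ls; python3 - <<'E'
from cell import bot
import cv2
for c in ["top","scene"]:
    im=bot.camera(c); cv2.imwrite(f"pics/{c}0.png",im[:,:,::-1])
    k=bot.calibration(c); print(c,k)
    for t in ["panel_mid","tray","weight_grip","offcut"]:
        print(t,[(d['bbox'],round(d['confidence'],2)) for d in bot.search_frame(c,t)[:4]])
print(bot.calibration("wrist"),bot.read_clock(),bot.read_tool_rot())
E
```

```text
pics
top {'mtx': array([[351.72855163,   0.        , 258.8433658 ],
       [  0.        , 351.72855163, 190.04545742],
       [  0.        ,   0.        ,   1.        ]]), 'k1': -0.04757292183681947, 'extrinsics': array([[-0.02077187, -0.99978058, -0.0027042 , -0.07891119],
       [-0.97952923,  0.02089265, -0.20021487,  0.56632412],
       [ 0.20022744, -0.00150999, -0.97974828,  0.9343675 ],
       [ 0.        ,  0.        ,  0.        ,  1.        ]])}
panel_mid [([199.0, 156.3, 30.8, 54.1], 0.84)]
tray [([91.0, 156.3, 66.4, 75.5], 0.76)]
weight_grip [([331.5, 230.9, 32.4, 22.7], 0.94), ([312.5, 182.7, 20.3, 30.0], 0.64), ([314.1, 149.0, 32.3, 15.3], 0.6)]
offcut [([279.1, 108.6, 22.0, 25.3], 0.71), ([213.6, 108.7, 25.5, 22.8], 0.57)]
scene {'mtx': array([[386.42510936,   0.        , 247.1966718 ],
       [  0.        , 386.42510936, 191.43073499],
       [  0.        ,   0.        ,   1.        ]]), 'k1': -0.03784577815338217, 'extrinsics': array([[ 0.17156706,  0.98515247,  0.00627367, -0.02309057],
       [ 0.71219816, -0.11962634, -0.69171043, -0.36481366],
       [-0.68068974
[... 344 characters left out ...]
.61)]
offcut [([282.9, 267.2, 28.0, 25.7], 0.57), ([215.6, 196.2, 9.7, 36.5], 0.24)]
{'mtx': array([[314.48395222,   0.        , 257.9602913 ],
       [  0.        , 314.48395222, 191.7696159 ],
       [  0.        ,   0.        ,   1.        ]]), 'k1': -0.056165879020341904, 'hand_eye': array([[ 9.96274579e-04, -9.59281959e-01, -2.82448456e-01,
         7.21956580e-02],
       [ 9.99999496e-01,  9.90834403e-04,  1.62098635e-04,
        -1.06406867e-03],
       [ 1.24361352e-04, -2.82448475e-01,  9.59282463e-01,
        -1.42811222e-01],
       [ 0.00000000e+00,  0.00000000e+00,  0.00000000e+00,
         1.00000000e+00]])} 0.5 [-1.34984088e-05  2.14197388e-01  9.76790396e-01 -2.22178166e-05]
```

```bash
python3 - <<'E'
import cv2
a=cv2.imread("pics/top0.png")[90:270,70:390]
cv2.imwrite("pics/top0c.png",cv2.resize(a,None,fx=2.5,fy=2.5,interpolation=cv2.INTER_CUBIC))
E
```

```text
(no output)
```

View pics/top0c.png

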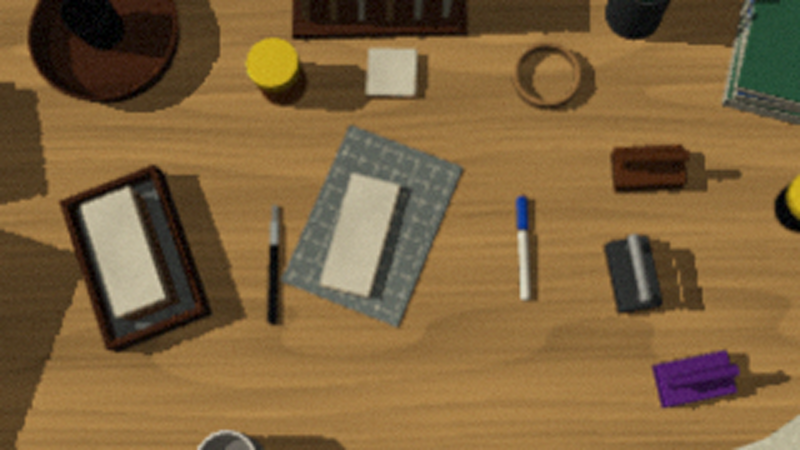

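View pics/scene0.png

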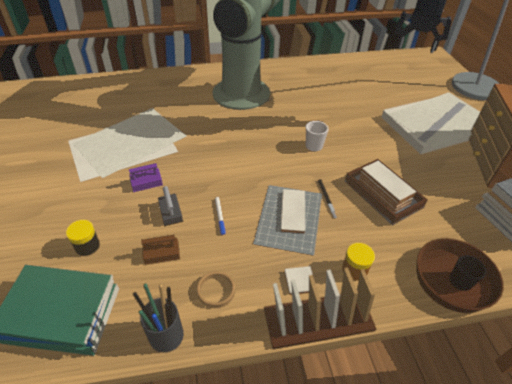

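The candidates, in top-camera pixels:
- **Panel:** the one on the mat at (214,183). The others are the pile top in the tray (119,190) and the offcut (227,119).
- **Weight:** the dark block with the steel bar at (323,198). The look-alikes are brown (330,157) and purple (348,241).

I choose the panel on the mat and the dark block.

```bash
cat > h.py <<'E'
import numpy as np, cv2
from cell import bot
from scipy.spatial.transform import Rotation as R
def campose(c):
    """camera-to-world rotation and camera centre"""
    k=bot.calibration(c)
    if c=="wrist":
        q=bot.read_tool_rot(); T=np.eye(4); T[:3,:3]=R.from_quat([*q[1:],q[0]]).as_matrix(); T[:3,3]=bot.read_position()
        return k,T@k["hand_eye"]
    return k,np.linalg.inv(k["extrinsics"])
def world(k,T,px,z):
    n=cv2.undistortPoints(np.float64(px).reshape(-1,1,2),k["mtx"],np.array([k["k1"],0,0,0]))[:,0]
    d=np.c_[n,np.ones(len(n))]@T[:3,:3].T; o=T[:3,3]
    return o+d*((z-o[2])/d[:,2])[:,None]
def rect(P):
    """centre, long, short, yaw of long side (deg, mod 180) of points in the plane"""
    (cx,cy),_,_=r=cv2.minAreaRect(np.float32(P[:,:2])*1000); b=cv2.boxPoints(r); e=[b[1]-b[0],b[2]-b[1]]
    l=max(e,key=np.linalg.norm); s=min(e,key=np.linalg.norm)
    return np.round([cx,cy,np.linalg.norm(l),np.linalg.norm(s),np.degrees(np.arctan2(l[1],l[0]))%180],1)
def blob(mask,seed):
    """contour of the mask's blob nearest the seed"""
    c,_=cv2.findContours(mask.astype(np.uint8),cv2.RETR_EXTERNAL,cv2.CHAIN_APPROX_NONE)
    c=[x for x in c if cv2.contourArea(x)>80]
    return max(c,key=lambda x:cv2.pointPolygonTest(x,(float(seed[0]),float(seed[1])),True))[:,0]
def white(im):
    h=cv2.cvtColor(im,cv2.COLOR_RGB2HSV); return (h[...,1]<70)&(h[...,2]>140)
def q(deg): a=np.radians(deg)/2; return [0,np.cos(a),np.sin(a),0]
E
python3 - <<'E'
from h import *
im=cv2.imread("pics/top0.png")[:,:,::-1].copy()
k,T=campose("top")
w=white(im)
print("panel",rect(world(k,T,blob(w,(214,183)),.015)))
for z in (.046,.058,.07,.082,.094,.106): print("pile",z,rect(world(k,T,blob(w,(119,190)),z)))
f=lambda l:[(x/2.5+70,y/2.5+90) for x,y in l]
tr=world(k,T,f([(62,203),(157,166),(210,312),(115,349)]),.034);print("tray",rect(tr),tr[:,:2].mean(0))
print("weightbar",world(k,T,f([(637,237),(655,303)]),.056)); print("block",rect(world(k,T,f([(605,243),(648,236),(660,304),(617,311)]),.026)))
print("brown/purple/marker/knife/cup",world(k,T,f([(650,165),(697,378),(524,248),(274,265),(228,440)]),.01)[:,:2].round(3))
E
```

```text
panel [596.8  43.4 140.9  60.2 164.4]
pile 0.046 [575.4 313.3 140.5  59.8  20.8]
pile 0.058 [572.9 308.4 138.7  59.   20.8]
pile 0.07 [570.3 303.5 137.   58.3  20.8]
pile 0.082 [567.8 298.6 135.3  57.6  20.8]
pile 0.094 [565.2 293.7 133.6  56.8  20.8]
pile 0.106 [562.6 288.7 131.9  56.1  20.8]
tray [569.9 301.5 191.2 119.4  21.8] [0.57047789 0.30054227]
weightbar [[ 0.57596117 -0.27803288  0.056     ]
 [ 0.50013232 -0.29382314  0.056     ]]
block [ 539.7 -276.3   81.8   51.3    7. ]
brown/purple/marker/knife/cup [[ 0.675 -0.308]
 [ 0.418 -0.347]
 [ 0.575 -0.152]
 [ 0.561  0.144]
 [ 0.359  0.192]]
```

```bash
python3 - <<'E'
from h import *
bot.move_pose([.57,.301,.25],q(200.8)); k,T=campose("wrist"); im=bot.camera("wrist"); np.savez("tray.npz",T=T,im=im)
a=im.copy()
bot.move_pose([.597,.043,.20],q(164.4)); k,T=campose("wrist"); im=bot.camera("wrist"); np.savez("panel.npz",T=T,im=im)
cv2.imwrite("pics/w1.png",cv2.resize(np.hstack([a,im])[:,:,::-1],(800,300),interpolation=cv2.INTER_AREA))
print(bot.read_clock(),bot.read_joint_positions(),bot.read_ft_force())
E
```

```text
3.1 [-4.89992226e-02  4.36546018e-01 -1.07902338e-01  1.02548400e+00
  5.17926508e-04  2.20770500e-01] [-0.74767642 -0.43729433 -0.88118254]
```

View pics/w1.png

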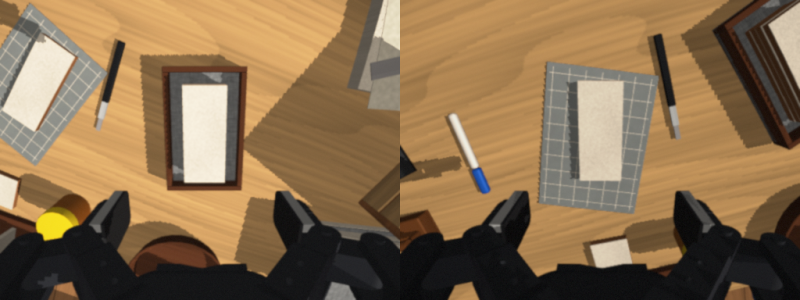

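The left half shows the tray (rim corners about (163,68)–(241,188)) with the white pile top in the middle. The right half shows the loose panel on the mat at about (600,130), where the thin shadow confirms it is a low single board. Next I measure both.

```bash
python3 - <<'E'
from h import *
k=bot.calibration("wrist")
s=512/400
d=np.load("panel.npz"); im=d["im"]; w=white(im)
c=blob(w,(200*s,130*s)); print("panel",rect(world(k,d["T"],c,.015)),len(c),bot.read_position())
d=np.load("tray.npz"); im=d["im"]
c=blob(white(im),(204*s,130*s))
for z in (.046,.058,.07,.082,.094): print("pile",z,rect(world(k,d["T"],c,z)))
h=cv2.cvtColor(im,cv2.COLOR_RGB2HSV)
m=(h[...,1]>110)&(h[...,2]<110)
m[:70]=0;m[255:]=0;m[:,:195]=0;m[:,330:]=0
m=cv2.morphologyEx(m.astype(np.uint8),cv2.MORPH_OPEN,np.ones((2,2)))
c=blob(m,(204*s,130*s)); print("tray",rect(world(k,d["T"],c,.034)))
v=im.copy(); cv2.drawContours(v,[c[:,None]],-1,(0,255,0),1)
cv2.drawContours(v,[blob(white(im),(204*s,130*s))[:,None]],-1,(255,0,0),1)
cv2.imwrite("pics/seg.png",cv2.resize(v[60:260,180:340,::-1],None,fx=3,fy=3))
E
```

```text
panel [609.5  29.  192.8 136.8 157.5] 758 [0.59731538 0.04455444 0.20047205]
pile 0.046 [575.9 307.7 144.9  64.   20.9]
pile 0.058 [573.3 306.5 139.9  61.7  20.9]
pile 0.07 [570.7 305.4 134.9  59.5  20.9]
pile 0.082 [568.1 304.3 129.9  57.3  20.9]
pile 0.094 [565.6 303.2 124.9  55.1  20.9]
tray [573.1 307.8 188.1 120.3  21. ]
```

View pics/seg.png

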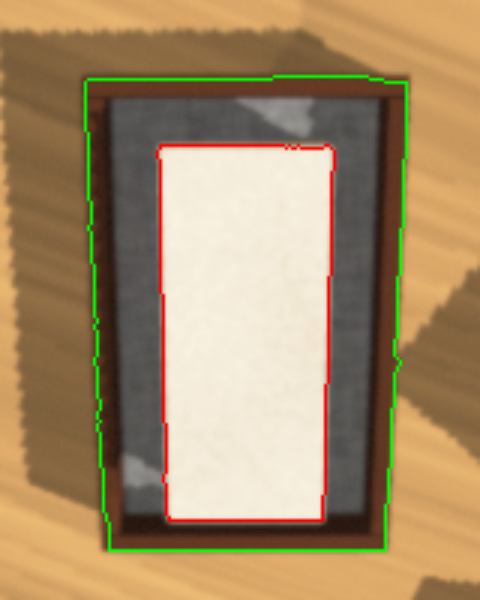

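```bash
python3 - <<'E'
from h import *
k,T=campose("wrist"); im=bot.camera("wrist"); np.savez("panel2.npz",T=T,im=im)
v=cv2.GaussianBlur(im,(3,3),0).min(2)
h=cv2.cvtColor(im,cv2.COLOR_RGB2HSV)
for th in (150,165,180,190):
    m=cv2.morphologyEx((v>th).astype(np.uint8),cv2.MORPH_OPEN,np.ones((7,7)))
    c=blob(m,(256,166)); print(th,rect(world(k,T,c,.015)),rect(c))
print(T[:3,3])
E
```

```text
150 [596.9  42.  138.5  59.4 164.5] [2.565e+05 1.665e+05 1.270e+05 5.700e+04 9.000e+01]
165 [597.3  41.5 137.5  57.8 164.6] [2.56e+05 1.67e+05 1.26e+05 5.60e+04 9.00e+01]
180 [572.2  48.4  83.1  54.1 163.2] [2.565e+05 1.445e+05 7.900e+04 5.300e+04 9.000e+01]Traceback (most recent call last):
  File "<stdin>", line 7, in <module>
  File "h.py", line 24, in blob
    return max(c,key=lambda x:cv2.pointPolygonTest(x,(float(seed[0]),float(seed[1])),True))[:,0]
           ~~~^^^^^^^^^^^^^^^^^^^^^^^^^^^^^^^^^^^^^^^^^^^^^^^^^^^^^^^^^^^^^^^^^^^^^^^^^^^^^
ValueError: max() iterable argument is empty
```

```bash
python3 - <<'E'
from h import *
bot.set_gripper(.86)
x,y=.5969,.0423
bot.move_linear([x,y,.03],speed=.15,rotation=q(164.5))
bot.wait(.2); print(bot.read_position(),bot.read_ft_force())
hit=bot.move_linear([x,y,-.010],speed=.02,until_force=3)
print(hit,bot.read_position(),bot.read_ft_force(),bot.read_gripper_width(),bot.read_clock())
k,T=campose("wrist"); im=bot.camera("wrist"); cv2.imwrite("pics/g1.png",im[:,:,::-1])
E
```

```text
[0.59753895 0.04228387 0.03084322] [ 0.59082065 -0.01307156 -0.47705484]
True [ 0.59692104  0.04230054 -0.00569299] [-0.70527501 -0.08252729  5.00623352] 0.8605074419254648 6.5
```

View pics/g1.png

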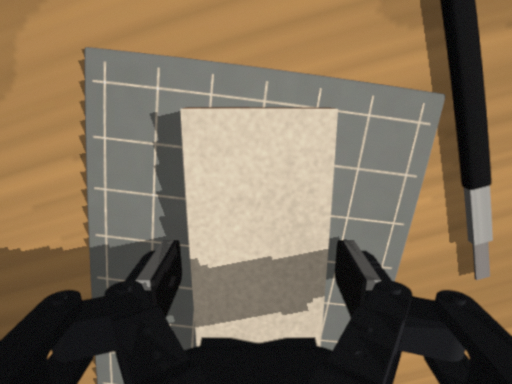

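The fingers straddle the panel (edges at columns 182 and 335) with the tips touching the mat. I raise 4 mm, close, and lift.

```bash
python3 - <<'E'
from h import *
x,y=.5969,.0423
bot.move_linear([x,y,-.0017],speed=.03)
f0=bot.read_ft_force()
bot.set_gripper(.5,grasp_force=40)
print(f0,bot.read_ft_force(),bot.read_gripper_width(),bot.read_finger_force(),bot.read_position())
bot.move_linear([x,y,.03],speed=.05); bot.move_linear([x,y,.20],speed=.2); bot.wait(.3)
print(bot.read_gripper_width(),bot.read_ft_force(),bot.read_clock(),bot.read_position())
k,T=campose("wrist"); im=bot.camera("wrist"); np.savez("held.npz",T=T,im=im); cv2.imwrite("pics/g2.png",im[:,:,::-1])
E
```

```text
[-0.26235072  0.73376945  0.32820185] [-0.42927079 -0.34220515  2.79272543] 0.688880249859719 44.102189906987526 [ 0.59692121  0.04232251 -0.00160736]
0.6909602228314684 [ 0.39428304  0.92965349 -1.55771037] 9.225 [0.59647008 0.04231336 0.19911911]
```

View pics/g2.png

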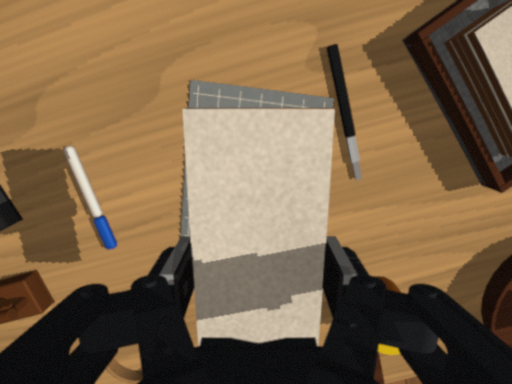

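```bash
python3 - <<'E'
from h import *
x,y=.5731,.3072
bot.move_pose([x,y,.20],q(200.9)); bot.move_linear([x,y,.085],speed=.1); bot.wait(.3)
print(bot.read_position(),bot.read_ft_force(),bot.read_gripper_width())
hit=bot.move_linear([x,y,.038],speed=.012,until_force=1.5)
print(hit,bot.read_position(),bot.read_ft_force(),bot.read_clock())
k,T=campose("wrist"); im=bot.camera("wrist"); np.savez("placed.npz",T=T,im=im)
t=bot.camera("top"); cv2.imwrite("pics/top1.png",t[:,:,::-1])
cv2.imwrite("pics/p1.png",cv2.resize(np.hstack([cv2.resize(im,(480,360)),cv2.resize(t[130:250,70:170],(300,360))])[:,:,::-1],None,fx=1,fy=1))
E
```

```text
[0.57328822 0.30730476 0.08537098] [-0.05073291 -0.1978825  -0.11096323] 0.6933394462570684
True [0.57309401 0.3071952  0.05284081] [-1.13240912 -0.04179755  4.68185439] 14.35
```

View pics/p1.png

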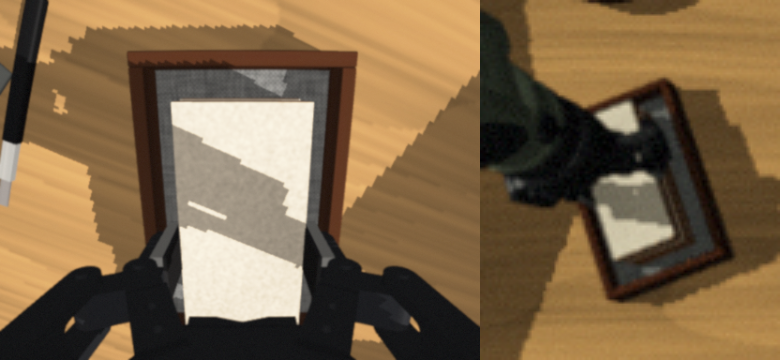

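The contact height matches a 58 mm pile. Before letting go, I check the far edge: panel against the strip of pile visible beyond it (row ~100, columns 180–300).

```bash
python3 - <<'E'
from h import *
d=np.load("placed.npz"); im=d["im"]; T=d["T"]; k=bot.calibration("wrist")
cv2.imwrite("pics/p2.png",cv2.resize(im[90:130,160:350,::-1],None,fx=4.2,fy=4.2,interpolation=cv2.INTER_NEAREST))
u=np.array([np.cos(np.radians(20.9)),np.sin(np.radians(20.9))])
c=np.array([.5731,.3072])
for z,rows in ((.070,(105,106,107,108,109)),(.058,(104,105,106,107,108))):
    print(z,[(r,round(float((world(k,T,[(258,r)],z)[0,:2]-c)@u)*1000,1)) for r in rows])
print(im[98:114,258].tolist())
E
```

```text
0.07 [(105, -70.8), (106, -70.5), (107, -70.1), (108, -69.7), (109, -69.3)]
0.058 [(104, -71.1), (105, -70.7), (106, -70.2), (107, -69.8), (108, -69.4)]
[[95, 94, 91], [95, 95, 90], [96, 94, 93], [99, 99, 95], [94, 93, 91], [93, 91, 87], [102, 91, 84], [126, 111, 97], [141, 125, 108], [138, 119, 101], [183, 164, 143], [232, 221, 197], [245, 236, 218], [246, 238, 221], [247, 238, 221], [247, 240, 223]]
```

View pics/p2.png

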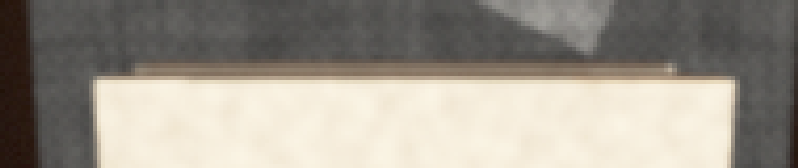

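```bash
python3 - <<'E'
from h import *
d=np.load("placed.npz"); T=d["T"]; k=bot.calibration("wrist")
a=np.radians(20.9);u=np.array([np.cos(a),np.sin(a)]);v=np.array([-u[1],u[0]]);c=np.array([.5731,.3072])
print("cam",T[:3,3])
for z,r,cols in ((.070,108,(182.1,335.5)),(.058,105,(191.7,321.2)),(.046,105,(191.7,321.2)),(.034,105,(191.7,321.2))):
    P=world(k,T,[(x,r) for x in cols],z)[:,:2]-c
    print(z,"along",(P@u*1000).round(1),"across",(P@v*1000).round(1))
print(bot.read_position(),bot.read_ft_force(),bot.read_gripper_width())
E
```

```text
cam [0.50522925 0.28078    0.19566188]
0.07 along [-69.8 -69.9] across [-30.   29.7]
0.058 along [-70.7 -70.8] across [-28.6  26.4]
0.046 along [-70.5 -70.6] across [-31.1  28.7]
0.034 along [-70.3 -70.4] across [-33.5  31. ]
[0.57309016 0.30719559 0.05280251] [0.80816242 0.25647284 5.48338384] 0.6919460746598346
```

The far edge is flat and parallel, within about 1 mm of the pile. I unload slightly, release, retreat and look at the weight.

```bash
python3 - <<'E'
from h import *
x,y=.5731,.3072
p=bot.read_position()
bot.move_linear([x,y,p[2]-.0003+.0005],speed=.01); print(bot.read_position(),bot.read_ft_force())
bot.set_gripper(.84); print(bot.read_ft_force(),bot.read_gripper_width())
bot.move_linear([x,y,.10],speed=.08); bot.move_linear([x,y,.25],speed=.25); bot.wait(.3)
k,T=campose("wrist"); a=bot.camera("wrist"); np.savez("placed2.npz",T=T,im=a)
bot.move_pose([.538,-.28,.22],q(189)); bot.wait(.4)
k,T=campose("wrist"); im=bot.camera("wrist"); np.savez("weight.npz",T=T,im=im); t=bot.camera("top"); cv2.imwrite("pics/top2.png",t[:,:,::-1])
print(bot.read_clock(),[d for d in bot.search_frame("wrist","weight_grip")])
cv2.imwrite("pics/w3.png",np.hstack([cv2.resize(t[140:240,70:170],(384,384)),im[:, 60:460]])[:,:,::-1])
E
```

```text
[0.57308704 0.30720373 0.05292645] [ 0.55881809 -0.02027048  2.56599098]
[ 0.17252192 -0.44053438  0.04800011] 0.8396882066614859
19.475 [{'bbox': [165.6, 19.2, 89.4, 53.2], 'confidence': 0.86}, {'bbox': [236.4, 130.3, 45.7, 86.1], 'confidence': 0.77}, {'bbox': [185.0, 240.1, 73.0, 54.3], 'confidence': 0.77}]
```

View pics/w3.png

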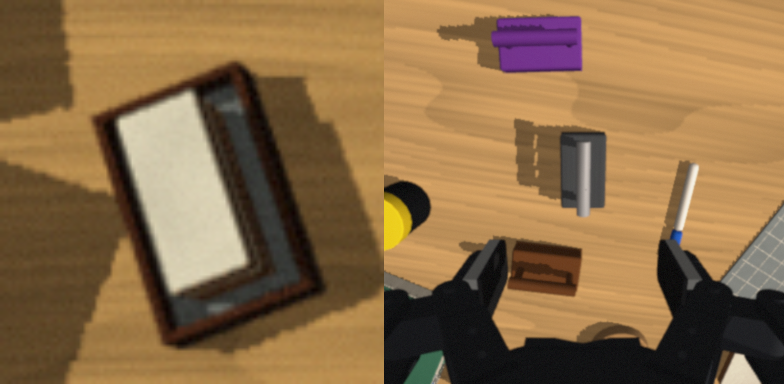

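The panel lies square in the tray (left half). On the right, the dark weight's steel bar runs from about (259,141) to (260,216) in wrist pixels, with the brown and purple look-alikes clear of it. I measure the bar and block.

```bash
python3 - <<'E'
from h import *
k=bot.calibration("wrist"); d=np.load("weight.npz"); im=d["im"];T=d["T"]
h=cv2.cvtColor(im,cv2.COLOR_RGB2HSV)
g=h[...,1]<60; roi=np.zeros_like(g); roi[122:225,228:290]=1
for th in (95,110,130):
    m=g&roi&(h[...,2]>th); c=blob(m,(260,180)); print("bar",th,rect(world(k,T,c,.056)))
m=roi&(g|(h[...,2]<75)); m=cv2.morphologyEx(m.astype(np.uint8),cv2.MORPH_OPEN,np.ones((5,5)))
b=blob(m,(255,170)); print("all",rect(b)/1000)
mm=m.copy(); mm[209:]=0; c=blob(mm,(255,170)); print("block top",rect(world(k,T,c,.026)))
print("corners",rect(world(k,T,[(237,132),(281,132),(281,207),(237,206)],.026)))
t=cv2.imread("pics/top2.png")[:,:,::-1].copy(); k,T=campose("top"); h=cv2.cvtColor(t,cv2.COLOR_RGB2HSV)
m=(h[...,1]<90); m[:,:308]=0;m[:,340:]=0;m[:180]=0;m[220:]=0
try:
  c=blob(m&(h[...,2]>105),(325,198)); print("top bar",rect(world(k,T,c,.056)))
except Exception as e: print(e)
c=blob(white(t),(115,190))
print("panel placed, top",rect(world(k,T,c,.070)))
d=np.load("placed2.npz"); c=blob(white(d["im"]),(256,166)); print("wrist",rect(world(bot.calibration("wrist"),d["T"],c,.070)))
E
```

```text
bar 95 [ 542.7 -277.    77.9   13.4    7.1]
bar 110 [ 543.2 -276.9   76.8   11.4    8.9]
bar 130 [ 543.2 -276.6   76.8    9.4    8.4]
all [2.585e+02 1.735e+02 8.300e+01 4.500e+01 9.000e-02]
block top [ 541.1 -279.3   85.2   48.2    9. ]
corners [ 539.9 -278.2   84.    49.8    8. ]
top bar [ 534.4 -273.9  114.9   83.6  176.2]
panel placed, top [572.8 308.3 140.   60.1  20.9]
wrist [573.1 306.1 141.4  62.3  21. ]
```

```bash
python3 - <<'E'
from h import *
x,y=.5422,-.2777
bot.set_gripper(.5)
bot.move_pose([x,y,.12],q(188.3)); 
print(bot.move_linear([x,y,.037],speed=.08,until_force=8)); bot.wait(.2); print(bot.read_position(),bot.read_ft_force())
bot.set_gripper(.0,grasp_force=90); print(bot.read_gripper_width(),bot.read_finger_force(),bot.read_ft_force(),bot.read_position())
bot.move_linear([x,y,.06],speed=.05); bot.move_linear([x,y,.24],speed=.2); bot.wait(.3)
print(bot.read_gripper_width(),bot.read_ft_force(),bot.read_moment(),bot.read_clock(),bot.read_position())
im=bot.camera("wrist"); cv2.imwrite("pics/g4.png",im[:,:,::-1])
E
```

```text
False
[ 0.54253145 -0.27791716  0.037546  ] [-0.38003377  0.1834713   0.19566917]
0.1345517670050544 87.7301287651062 [-0.32906433 -1.66794334  2.57570135] [ 0.54235424 -0.27818469  0.03733741]
0.13315141483959214 [ 0.02602216 -0.37520131 -8.58106962] [-0.03652862 -0.00337354  0.01536697] 24.1417 [ 0.54188938 -0.27745505  0.23909915]
```

View pics/g4.png

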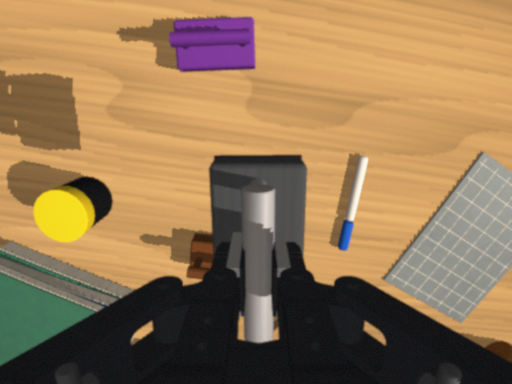

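The weight hangs straight with the bar gripped in the middle. Carrying it to the panel; contact is expected at TCP z ≈ 0.107.

```bash
python3 - <<'E'
from h import *
x,y=.573,.3070
bot.move_pose([x,y,.24],q(200.9)); bot.move_linear([x,y,.122],speed=.1); bot.wait(.4)
print(bot.read_position(),bot.read_ft_force())
hit=bot.move_linear([x,y,.095],speed=.01,until_force=2)
print(hit,bot.read_position(),bot.read_ft_force(),bot.read_clock())
im=bot.camera("wrist"); cv2.imwrite("pics/p4.png",im[:,:,::-1])
E
```

```text
[0.57305679 0.30702407 0.12218756] [-0.1788527   0.14334122 -8.00857101]
True [0.57280631 0.30693118 0.10622439] [0.68817273 0.45663578 3.31469447] 29.5583
```

View pics/p4.png

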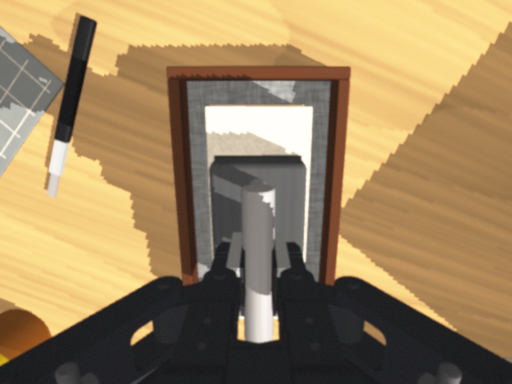

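The weight sits centred and lengthwise on the panel and touches it. I ease off, release and retreat straight up.

```bash
python3 - <<'E'
from h import *
x,y=.573,.3070
z=bot.read_position()[2]
bot.move_linear([x,y,z+.0004],speed=.01); bot.wait(.2); print(bot.read_position(),bot.read_ft_force())
bot.set_gripper(.45); print(bot.read_ft_force(),bot.read_gripper_width())
bot.move_linear([x,y,.17],speed=.06); bot.move_linear([x,y,.28],speed=.2)
bot.wait(.3); im=bot.camera("wrist")
bot.move_pose([.45,0,.3],q(180)); bot.wait(.3); t=bot.camera("top")
cv2.imwrite("pics/end.png",np.hstack([cv2.resize(t[90:270,70:390],(480,270)),cv2.resize(im[30:300,120:400],(280,270))])[:,:,::-1]); print(bot.read_clock())
E
```

```text
[0.57282449 0.30689962 0.10633323] [0.97583236 0.47455164 1.97795251]
[0.34762131 0.3771278  0.50739616] 0.45458820813545675
34.575
```

View pics/end.png

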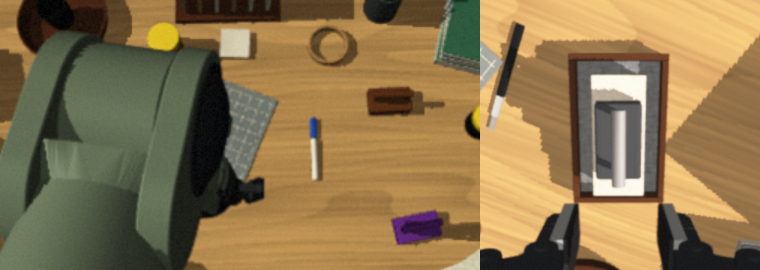

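The right half shows the weight centred lengthwise on the panel, which is square on the pile (around (618,140)). The other things in view are where they were, so I hand in.

```bash
python3 -c "
from cell import bot
print(bot.close_job())"
```

```text
the job is handed in; nothing more can be done
None
```

The job is handed in: the glued panel is on the pile, square and flush to within about 1 mm, and the iron weight stands lengthwise on its middle; each was felt to touch before release, at about 35 s on the robot's clock.

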